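Free the seized vent cap and run the chamber test

TASK

The vent cap on the vacuum sample chamber has seized shut: break it loose with a short hard twist or push on its T-bar, then spin it on counter-clockwise (seen from above) until it is fully backed out against its stop. Only then push the green test button on the control box fully down and let it come back up. Leave the red stop button and the loose things on the bench alone.

Things in the scene. Friction and masses are not known exactly. Their poses are not given: they have to be found in the camera images.
- chamber: Round aluminium vacuum chamber, fixed. Lid flange 150 mm across, its top 70 mm above the bench; a pipe stub reaches 91 mm out along +x and a small gauge 77 mm out along -x, both below the lid. Origin: centre of the underside, on the cap's axis; z up. A small red mark on the lid, 66 mm out along +x, shows where the T-bar's red end points when shut.
- vent_cap (a joint): Cap angle, rad: 0 = shut (seized), grows counter-clockwise seen from above to its stop at 5.0 (286 degrees, fully out). Captive: it stays on its thread and rises 6 mm in all. Needs roughly 0.6 N m to start (13 N at 46 mm), less if pushed slowly; this fades to nothing in the first 0.2 rad, then about 0.02 N m; it stays where left. Push the bar with closed fingers and follow it round, or grip across it.
- cap_top (a point): Centre of the top of the cap's black T-bar, on the cap's axis, 128 mm above the bench when shut. x points along the bar to its red end, z up. Bar: 120 mm long (60 each side), 14 mm wide, flat upright sides, 24 mm tall down from here, its ends 34 mm clear above the lid. Below it a round ribbed hub, 49 mm across, reaches 50 mm down from here.
- cap_red_end (a point): Centre of the end face of the T-bar at its red-painted end, 60 mm from the cap's axis and 12 mm below the bar's top.
- console: White control box fixed to the bench, 110 mm (x) by 170 mm (y), 51 mm high; origin: centre of the underside. Its grey top carries two round push buttons 90 mm apart: green (test) at x -12 mm, y +45 mm and red (stop) at x -12 mm, y -45 mm.
- test_button (a joint): Travel of the green button, m: 0 = up, 0.006 = fully down. Spring return; 1.5 N starts it, 5 N holds it fully down.
- test_button_top (a point): Centre of the top face of the green button, 28 mm across, top 73 mm above the bench when up; it is pressed straight down. It sits in a black collar 44 mm across whose rim is 63 mm above the bench.
- stop_button (a joint): Travel of the red button, m: 0 = up, 0.006 = fully down. Same size and spring as the green one. Not to be pressed.
- stop_button_top (a point): Centre of the top face of the red stop button, 28 mm across, 90 mm from the green one.
- positioner: Loose dark probe positioner, 55 x 45 mm, 52 mm tall, 0.4 kg. Origin: centre of the underside. Bystander.
- wafer_box: Loose round wafer box, 80 mm across, 18 mm tall, white with a clear lid. Origin: centre of the underside. Bystander.
- vial: Loose amber jar, 32 mm across, 62 mm tall. Origin: centre of the underside. Bystander.
- driver: Loose screwdriver, 160 mm long, lying on the bench. Bystander.
There are look-alikes about, which are no part of the job. Several things have the shape of the console; the one meant has the colours described above.

How it is judged (in metres and radians):
On the way, in this order (a step that is already met when the one before it is completed fails the run):
1. the seized cap is broken loose (turned more than 0.35 rad) (value of joint vent_cap above 0.35 rad), for 0.1 s.
2. the cap is spun out to its stop (joint over 4.6 of 5.0 rad) (value of joint vent_cap above 4.6 rad), for 0.1 s.
3. the green button is fully down (over 5 mm of 6) (value of joint test_button above 0.005 m), for 0.05 s.
At the end, for the whole second after the job is handed in: The cap is backed out (joint above 4.5 rad of 5.0), the green button has been pressed and is up again (under 1 mm), the red one is up, the loose things are at rest where they stood (within 20 mm) (value of joint vent_cap above 4.5 rad and value of joint each of test_button, stop_button below 0.001 m and linear speed of each of positioner, wafer_box, vial, driver below 0.02 m/s); the robot touches nothing.
It fails at once if the green button is pressed (over 3 mm) before the cap is backed out (4.5 rad) (value of joint test_button above 0.003 m and value of joint vent_cap below 4.5 rad).
It fails at once if the red stop button is pressed (over 2 mm) (value of joint stop_button above 0.002 m).
It fails at once if a loose thing on the bench is moved more than 20 mm (distance of any of positioner, wafer_box, vial, driver from where it was at the start of the episode above 0.02 m).
It fails at once if the vial is tipped over (30 degrees) (angle between vial's own z axis and vertical above 0.52 rad).
It also fails if it takes over 48 s, if anything falls off the work surface, if the arm or the gripper's body presses on something with over 40 N, if the wrist force passes 120 N, or if a joint passes its speed limit or range.

ROBOT

A 7-joint arm with a two-finger parallel gripper is mounted at the origin on the work surface. World frame = base frame: x ahead of the robot, y to its left, z up, the work surface at z = 0. Lengths are in mm, angles in degrees, forces in N, time in s.
With the tool pointing down it reaches from about 425 to 875 mm from the base axis. Payload 4.7 kg.
Tool frame: the origin (TCP) lies on the centre line of the jaws, within the pads' length; the fingertips stand 25 mm ahead of it and the grasp point (between the pads) lies 6 mm ahead of it; z points along the fingers, y is the direction in which the jaws open and shut (so a half turn about z gives the same grasp; the last joint's range is limited). The gripper opens to 85 mm and grips with 20 to 120 N. Pads are 22 mm wide; open, the fingers measure 114 mm over their backs; the gripper's body (76 mm by 85 mm) begins 54 mm behind the grasp point. The pads swing forward as they close: fully open they stand 13 mm farther back than shut.
Start: joints at [70.938, 18.392, -4.016, 83.108, 1.295, 78.541, -3.26], TCP at [220.91, -611.327, 256.349] pointing down, gripper open.
Joint ranges: [-163.93, 163.93], [-17.29, 119.83], [-79.2, 71.16], [3.27, 140.29], [-89.18, 269.18], [5.43, 117.66], [-154.24, 154.24]. Speed limits (degrees/s): [147.25, 147.25, 180, 180, 180, 180, 180].

INTERFACE

Orientations are given as a 3x3 rotation matrix whose columns are the frame's x, y, z axes.
In Python, from rig import manip, cams, ticket gives the robot as it stands. The module is installed in compiled form; this text tells all that it offers.
- The arm moves only by the tool arm_command, never from a script. Its argument "rows" is a list of rows, each a list of 2 entries, a list of its own where there are three numbers: the shift along the tool's x, y, z in cm, then the turn, a rotation vector about the tool's x, y, z in degrees. In form: [[[x, y, z], [wx, wy, wz]], ...]. A call has 1 to 10 rows; each row shifts and turns the commanded pose from where the row before left it, along the tool's axes as they then stand; what a row does not reach is not made up. A row lasts 1/8 s, in which the tool goes at most 62.5 mm and 10.7 degrees, less where a joint would pass 70% of its speed; a pose out of reach is approached as far as the arm can. A call with a gripper value outside its range is refused whole. "hand" is the opening in per cent of the stroke, from 0 (shut) to 100 (fully open), set as the call begins (left out, the last holds). The fingers move at their own pace and stop on an object; "newtons" is the grip in N (left out, the last holds). Time passes only in rows, so rows that do not move let the fingers close. It gives the time, the measured TCP pose, the force and the opening at its end, in the units of the state.
- manip.state(): the state, without advancing time (a new reading comes with each control period).
- cams.camera(name): name is "side" or "top"; returns the picture (384x512x3 uint8, blue, green, red); there is no depth.
- cams.camera_model(name): a dict with "intrinsics" (3x3 intrinsics, pixels), "origin" and "orientation" of the camera in the world. Camera axes: x right, y down, z forward; pixel columns grow to the right and rows downward; lengths in mm; the calibration is good to about 2 mm. A picture is of the moment at which its call begins. camera_model takes no time and is no camera call.
- ticket.hand_in(): hands the job in, once; it reports no verdict.
The state is a dict: "clock": time; "qpos": joint angles; "qd": joint speeds; "tau": joint torques, N m; "ee_pos": TCP position; "ee_rot": TCP orientation; "contact_force": force on the tool from outside, world axes, zero at the start; "torque": the same for the moment, N m; "width": opening from 0.0 (shut) to 1.0 (fully open).
Only numpy, scipy, OpenCV 4.12 (cv2) and the standard library are available. Lean on these libraries where they do the work, as an engineer would, in place of code of your own. Each camera call takes 0.05 s, during which the arm holds its last target.

## Working session

There is one attempt and no reset: what is moved stays moved. The work goes in short steps, Python scripts to look and compute and a tool call to move; the robot and the scene stay as the last step left them, time stands still between calls to the robot, and variables do not carry over. Pictures are saved under pics/ and viewed, and the job is handed in when it is done.

Besides the shell and the picture viewer there is one more tool, called as name(argument=value, ...), one argument or row to a line, values as JSON. arm_command: Moves the arm, as the interface text tells. Its arguments: {"type":"object","properties":{"rows":{"type":"array"},"hand":{"type":"number"},"newtons":{"type":"number"}},"required":["rows"]}

```bash
mkdir -p pics
python3 - <<'E'
from rig import manip,cams
import cv2
print(manip.state())
for n in("side","top"):
    cv2.imwrite(f"pics/{n}0.png",cams.camera(n)); print(n,cams.camera_model(n))
E
```

```text
{'clock': 0.0, 'qpos': array([70.93838112, 18.43900174, -4.01502261, 83.17510773,  1.29231043,
       78.54151787, -3.25773446]), 'qd': array([ 0.04943546, -0.0282275 ,  0.04357011,  0.02144141,  0.06346606,
       -0.02000203, -0.04474435]), 'tau': array([ 2.99307271e-05, -4.93586290e+01, -3.82532347e-01, -3.14333117e+01,
        1.28646113e-02,  1.13805640e-02, -3.29996958e-06]), 'ee_pos': array([ 220.71655507, -610.85087232,  255.22223131]), 'ee_rot': array([[ 9.40450663e-01,  3.39929471e-01, -7.10650901e-04],
       [ 3.39930208e-01, -9.40448953e-01,  1.79447850e-03],
       [-5.83347680e-05, -1.92919021e-03, -9.99998137e-01]]), 'contact_force': array([-0.03033667,  0.56195301,  0.36425238]), 'torque': array([-0.02004125, -0.00231727, -0.01074678]), 'width': 0.9999881463864211}
side {'intrinsics': array([[454.21560569,   0.        , 253.35162045],
       [  0.        , 454.21560569, 186.60197496],
       [  0.        ,   0.        ,   1.        ]]), 'origin': array([308.97035646, 866.31309234, 802.82927902]), 'orientation': array([[-0.96226525, -0.16141995,  0.21906433],
       [-0.27203821,  0.5895633 , -0.76053293],
       [-0.00638711, -0.79142828, -0.61122867]])}
top {'intrinsics': array([[450.3720047 ,   0.        , 255.5097429 ],
       [  0.        , 450.3720047 , 196.74017028],
       [  0.        ,   0.        ,   1.        ]]), 'origin': array([423.83079552,   9.72336234, 971.12477487]), 'orientation': array([[-0.02970099, -0.98933496,  0.14259801],
       [-0.99950887,  0.03082206,  0.00565884],
       [-0.00999366, -0.1423599 , -0.98976451]])}
```

View pics/side0.png

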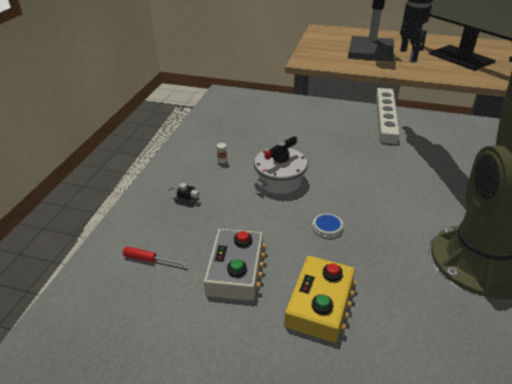

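View pics/top0.png

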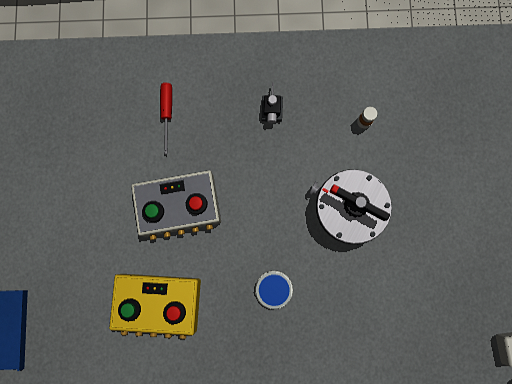

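The white console is at about (175,205) in the top view, with its green button at (152,211). The chamber is at (355,207), and the red bar end is near (335,189). The yellow box is a look-alike. Next I'll measure these.

```bash
cat > h.py <<'E'
import numpy as np,cv2
from rig import manip,cams
M={n:cams.camera_model(n) for n in("side","top")}
def ray(n,p):
    m=M[n];d=m["orientation"]@np.linalg.inv(m["intrinsics"])@np.array([p[0],p[1],1.]);return m["origin"],d/np.linalg.norm(d)
def plane(n,p,z):
    o,d=ray(n,p);return o+d*(z-o[2])/d[2]
def tri(ps,pt):
    o1,d1=ray("side",ps);o2,d2=ray("top",pt)
    A=np.stack([d1,-d2],1);t=np.linalg.lstsq(A,o2-o1,rcond=None)[0]
    a=o1+d1*t[0];b=o2+d2*t[1];return (a+b)/2,np.linalg.norm(a-b)
def proj(n,P):
    m=M[n];c=m["intrinsics"]@(m["orientation"].T@(np.array(P)-m["origin"]));return c[:2]/c[2]
def blobs(im,kind,minA=12):
    h=cv2.cvtColor(im,cv2.COLOR_BGR2HSV)
    H,S,V=cv2.split(h)
    m={"red":((H<8)|(H>172))&(S>150)&(V>60),"green":(H>45)&(H<90)&(S>100)&(V>40)}[kind]
    n,l,st,c=cv2.connectedComponentsWithStats(m.astype(np.uint8))
    return [(st[i,4],c[i].round(1).tolist(),st[i,:4].tolist()) for i in range(1,n) if st[i,4]>=minA]
E
python3 - <<'E'
from h import *
for n in("side","top"):
    im=cv2.imread(f"pics/{n}0.png")
    for k in("red","green"):
        for b in blobs(im,k,4): print(n,k,b)
im=cv2.imread("pics/top0.png");cv2.imwrite("pics/tz.png",cv2.resize(im[155:255,295:405],None,fx=6,fy=6,interpolation=2))
im=cv2.imread("pics/side0.png");cv2.imwrite("pics/sz.png",cv2.resize(im[125:205,235:325],None,fx=7,fy=7,interpolation=2))
E
```

```text
side red (np.int32(35), [267.8, 153.9], [265, 151, 6, 8])
side red (np.int32(97), [242.4, 236.3], [237, 232, 12, 10])
side red (np.int32(298), [138.5, 253.8], [123, 247, 32, 15])
side red (np.int32(7), [219.3, 257.0], [218, 256, 3, 3])
side red (np.int32(123), [332.5, 269.1], [326, 264, 14, 12])
side red (np.int32(8), [304.9, 287.9], [304, 287, 3, 3])
side green (np.int32(8), [221.5, 248.0], [220, 247, 4, 3])
side green (np.int32(121), [236.4, 264.9], [230, 260, 14, 11])
side green (np.int32(8), [308.2, 278.4], [307, 277, 4, 3])
side green (np.int32(151), [322.3, 301.0], [316, 295, 14, 13])
top red (np.int32(370), [165.9, 99.8], [161, 83, 11, 35])
top red (np.int32(42), [334.6, 188.4], [331, 185, 8, 8])
top red (np.int32(8), [165.1, 188.1], [164, 187, 3, 3])
top red (np.int32(15), [325.0, 190.2], [323, 188, 5, 5])
top red (np.int32(147), [195.4, 202.6], [189, 196, 14, 14])
top red (np.int32(8), [147.1, 287.9], [146, 287, 3, 3])
top red (np.int32(165), [173.0, 312.9], [166, 306, 15, 15])
top green (np.int32(5), [178.6, 185.8], [178, 185, 2, 3])
top green (np.int32(144), [151.2, 210.2], [145, 204, 14, 14])
top green (np.int32(8), [161.0, 288.5], [160, 287, 3, 4])
top green (np.int32(159), [127.2, 309.9], [121, 303, 14, 15])
```

View pics/tz.png

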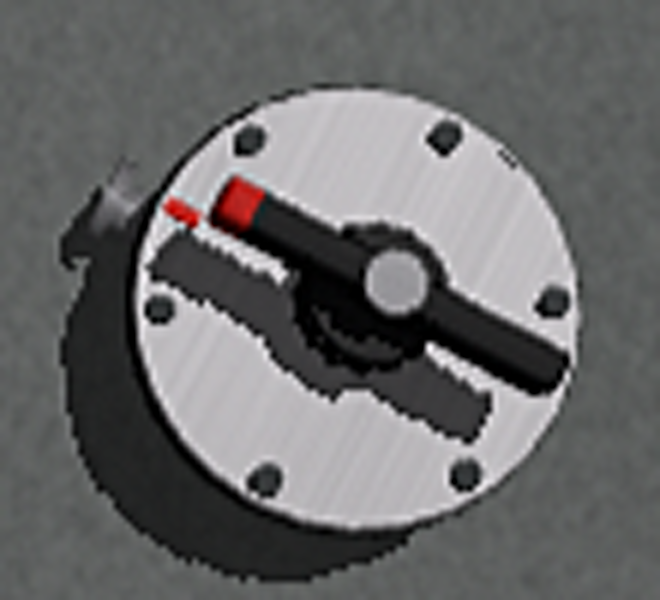

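View pics/sz.png

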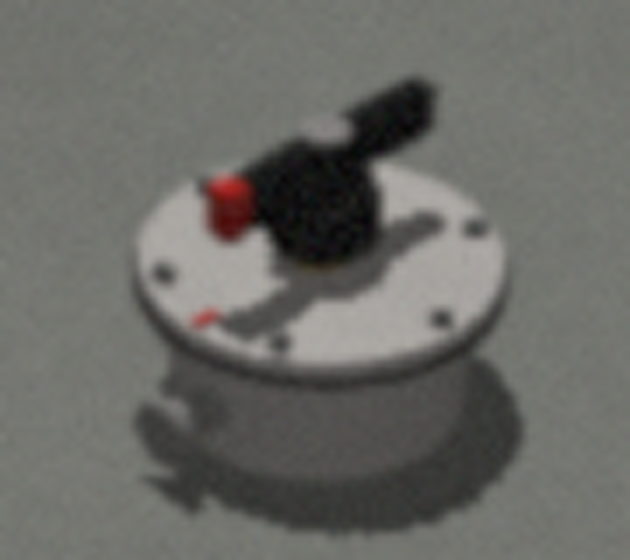

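The top view (6x) shows the bar with a grey disc at its centre at about (361,202), the red end at (334.6,188.4), the black end at about (388,216), and the lid mark at (325,190). In the side view the disc is at about (281.7,143.7).

Run:
```python
from h import *
np.set_printoptions(precision=1,suppress=True)
t=cv2.imread("pics/top0.png");s=cv2.imread("pics/side0.png")
# lid: bright low saturation
def lid(im,x0,y0,x1,y1,th):
    hs=cv2.cvtColor(im,cv2.COLOR_BGR2HSV);m=((hs[...,2]>th)&(hs[...,1]<40)).astype(np.uint8)
    k=np.zeros_like(m);k[y0:y1,x0:x1]=m[y0:y1,x0:x1]
    c=max(cv2.findContours(k,cv2.RETR_EXTERNAL,cv2.CHAIN_APPROX_NONE)[0],key=cv2.contourArea)
    return cv2.fitEllipse(cv2.convexHull(c))
et=lid(t,310,165,400,250,130);print("lid top",et,plane("top",et[0],70))
es=lid(s,250,140,312,182,120);print("lid side",es,plane("side",es[0],70))
print("disc tri",tri((281.7,143.7),(361.2,202.2)),"plane",plane("top",(361.2,202.2),128),plane("side",(281.7,143.7),128))
print("redend",tri((267.8,153.9),(334.6,188.4)))
print("mark",plane("top",(325,190.2),70),plane("side",(264.4,170.6),70))
print("green",tri((236.4,264.9),(151.2,210.2)),plane("top",(151.2,210.2),73),plane("side",(236.4,264.9),73))
print("stop",tri((242.4,236.3),(195.4,202.6)))
print("blackend",plane("top",(388,214),128), "redend top",plane("top",(332.5,187.5),128))
for nm,p in dict(vial=(367,120),pos=(271,110),wafer=(274,290),drv=(166,155),handle=(166,88)).items(): print(nm,plane("top",p,10))
```

```text
lid top ((354.0970764160156, 205.82020568847656), (72.07730102539062, 74.38638305664062), 127.07614135742188) [ 529.  -182.8   70. ]
lid side ((288.97265625, 162.42018127441406), (27.403339385986328, 36.515071868896484), 71.46912384033203) [ 504.8 -180.    70. ]
disc tri (array([ 528.9, -184.7,  125.6]), np.float64(0.23281215089142707)) plane [ 528.7 -184.1  128. ] [ 528. -181.  128.]
redend (array([ 557.4, -137.6,  117. ]), np.float64(1.8455714832388679))
mark [ 562.6 -126.    70. ] [ 561.8 -123.2   70. ]
green (array([533. , 226.9,  66.2]), np.float64(0.4008920802286221)) [532.4 225.3  73. ] [530.8 232.8  73. ]
stop (array([546.3, 137.3,  65.2]), np.float64(0.30725596830394075))
blackend [ 504.9 -232.9  128. ] redend top [ 558.4 -131.7  128. ]
vial [ 725.5 -235.5   10. ]
pos [755.4 -24.9  10. ]
wafer [364.  -17.6  10. ]
drv [660.7 208.4  10. ]
handle [814.3 208.2  10. ]
```

The measurements agree: the cap axis is at about (529,-183.5), its top at z≈126–128, the bar's red end points at about 61°, and green is at about (532,226). The plan is to grip across the bar's centre, twist, regrasp, then press the button. First I'll move over the cap.

arm_command(
  rows=[
    [[4.35,-2.97,0],[0,0,0]],
    [[4.35,-2.97,0],[0,0,0]],
    [[4.35,-2.97,0],[0,0,0]],
    [[4.35,-2.97,0],[0,0,0]],
    [[4.35,-2.97,0],[0,0,0]],
    [[4.35,-2.97,0],[0,0,0]],
    [[4.35,-2.97,0],[0,0,0]],
    [[4.35,-2.97,0],[0,0,0]],
    [[4.35,-2.97,0],[0,0,0]],
    [[4.35,-2.97,0],[0,0,0]],
  ],
  hand=100,
)

```text
clock: 1.35
ee_pos: [529.6, -182.7, 256.0]
ee_rot: [[0.941, 0.34, -0.0], [0.34, -0.941, -0.0], [-0.0, 0.0, -1.0]]
contact_force: [1.4, -0.8, -1.1]
width: 1.001
```

arm_command(
  rows=[
    [[0,0,0],[0,0,-10.3]],
    [[0,0,0],[0,0,-10.3]],
    [[0,0,0],[0,0,-10.3]],
    [[0,0,0],[0,0,-10.1]],
    [[0,0,0],[0,0,0]],
  ],
)

```text
clock: 1.98
ee_pos: [528.8, -184.1, 255.8]
ee_rot: [[0.488, 0.873, -0.001], [0.873, -0.488, 0.0], [-0.0, -0.001, -1.0]]
contact_force: [0.7, -0.1, -0.2]
width: 0.997
```

Run:
```python
from h import *
s=manip.state();print(s)
R=s["ee_rot"];print(np.degrees(np.arctan2(R[1,:2],R[0,:2])))
e=np.array([529,-183.5,132])-s["ee_pos"];print("tool shift cm",R.T@e/10)
for n in("side","top"): cv2.imwrite(f"pics/{n}1.png",cams.camera(n))
```

```text
{'clock': 1.975, 'qpos': array([ 42.34386139,   9.28428584, -28.70699621,  95.3581913 ,
         4.56426532,  76.57336216, -16.3529926 ]), 'qd': array([-0.19666552, -0.04549125,  0.40753072,  0.05509947, -0.0986239 ,
       -0.19180953, -3.61398128]), 'tau': array([ 2.86455260e-02, -3.68318868e+01, -2.44274653e+00, -3.11439013e+01,
        1.56249502e-02,  4.22596306e-03,  6.02153186e-01]), 'ee_pos': array([ 528.77011344, -184.14228319,  255.84867042]), 'ee_rot': array([[ 4.88487286e-01,  8.72570626e-01, -8.21350789e-04],
       [ 8.72571001e-01, -4.88487215e-01,  2.98130391e-04],
       [-1.41079539e-04, -8.62319786e-04, -9.99999618e-01]]), 'contact_force': array([ 0.70187066, -0.14034976, -0.20205976]), 'torque': array([ 2.49320726e-03,  2.10920032e-05, -2.01662425e-02]), 'width': 0.9973458763507683}
[ 60.758796   -29.24121097]
tool shift cm [ 6.90206859e-02 -6.35771296e-04  1.23848626e+01]
```

Run:
```python
from h import *
a=cv2.imread("pics/top1.png")[140:270,280:420];b=cv2.imread("pics/side1.png")[60:220,200:380]
cv2.imwrite("pics/z1.png",np.hstack([cv2.resize(a,(400,372)),cv2.resize(b,(400,372))]))
```

```text
(no output)
```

View pics/z1.png

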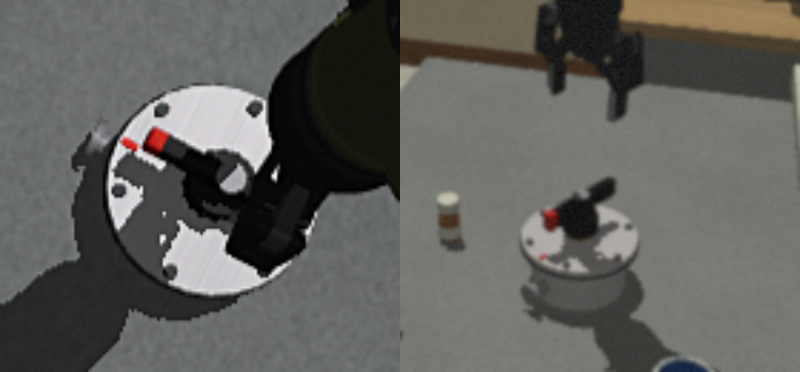

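The gripper sits over the cap with its jaws across the bar. Descend, then close.

arm_command(
  rows=[
    [[0.07,0,3],[0,0,0]],
    [[0,0,3],[0,0,0]],
    [[0,0,3],[0,0,0]],
    [[0,0,2],[0,0,0]],
    [[0,0,1.4],[0,0,0]],
    [[0,0,0],[0,0,0]],
  ],
)

```text
clock: 2.82
ee_pos: [528.8, -183.3, 131.4]
ee_rot: [[0.488, 0.873, -0.002], [0.873, -0.488, 0.001], [-0.0, -0.002, -1.0]]
contact_force: [0.2, 0.6, -0.1]
width: 0.999
```

arm_command(
  rows=[
    [[0,0,0],[0,0,0]],
    [[0,0,0],[0,0,0]],
    [[0,0,0],[0,0,0]],
    [[0,0,0],[0,0,0]],
    [[0,0,0],[0,0,0]],
    [[0,0,0],[0,0,0]],
    [[0,0,0],[0,0,0]],
    [[0,0,0],[0,0,0]],
  ],
  hand=0,
  newtons=110,
)

```text
clock: 3.82
ee_pos: [529.4, -183.5, 132.9]
ee_rot: [[0.487, 0.873, -0.0], [0.873, -0.487, -0.0], [-0.0, 0.0, -1.0]]
contact_force: [-2.4, 1.3, 5.5]
width: 0.135
```

Gripped with low side force. Now a short hard twist.

arm_command(
  rows=[
    [[0,0,0],[0,0,-10.5]],
    [[0,0,-0.02],[0,0,-10.5]],
    [[0,0,-0.02],[0,0,-10.5]],
    [[0,0,-0.02],[0,0,-10.5]],
  ],
)

```text
clock: 4.32
ee_pos: [531.1, -183.7, 133.9]
ee_rot: [[-0.229, 0.973, 0.004], [0.973, 0.229, -0.001], [-0.002, 0.004, -1.0]]
contact_force: [2.8, 0.1, 2.0]
width: 0.134
```

Run:
```python
from h import *
s=manip.state();R=s["ee_rot"];print(np.degrees(np.arctan2(R[1,:2],R[0,:2])),s["qpos"],s["torque"],s["contact_force"],s["ee_pos"])
a=cams.camera("top")[140:270,280:420];b=cams.camera("side")[60:220,200:380]
cv2.imwrite("pics/z2.png",np.hstack([cv2.resize(a,(400,372)),cv2.resize(b,(400,372))]))
```

```text
[103.2245997   13.22499819] [ 46.02214938  15.97641631 -33.92815807 103.45885982   9.90152707
  63.28099993  21.90599339] [ 0.03487547 -0.50394071 -0.00748904] [2.83921678 0.09396366 2.03195761] [ 531.11697703 -183.72420959  133.90757633]
```

View pics/z2.png

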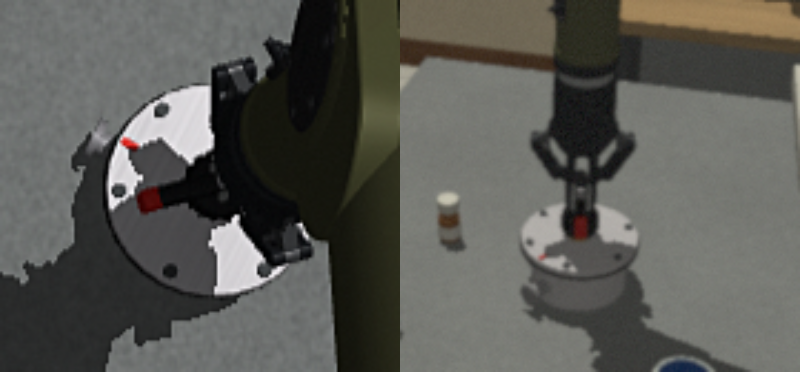

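The bar has turned with the gripper, about 42° so far, and the red end is now at (148,200) in the zoomed view. The cap is loose, so I continue.

arm_command(
  rows=[
    [[0,0,-0.02],[0,0,-10.5]],
    [[0,0,-0.02],[0,0,-10.5]],
    [[0,0,-0.02],[0,0,-10.5]],
    [[0,0,-0.02],[0,0,-10.5]],
    [[0,0,-0.02],[0,0,-10.5]],
    [[0,0,-0.02],[0,0,-10.5]],
    [[0,0,-0.02],[0,0,-10.5]],
    [[0,0,-0.02],[0,0,-10.5]],
    [[0,0,-0.02],[0,0,-10.5]],
    [[0,0,-0.02],[0,0,-5]],
  ],
)

```text
clock: 5.68
ee_pos: [532.8, -180.3, 136.0]
ee_rot: [[-0.924, -0.383, 0.007], [-0.383, 0.924, 0.004], [-0.008, 0.001, -1.0]]
contact_force: [6.8, 6.0, 2.2]
width: 0.137
```

Run:
```python
from h import *
s=manip.state();R=s["ee_rot"];print(np.degrees(np.arctan2(R[1,:2],R[0,:2])),s["qpos"],s["torque"],s["contact_force"],s["ee_pos"])
a=cams.camera("top")[140:270,280:420];b=cams.camera("side")[60:220,200:380]
cv2.imwrite("pics/z3.png",np.hstack([cv2.resize(a,(400,372)),cv2.resize(b,(400,372))]))
```

```text
[-157.51006493  112.49026284] [ 58.49254265  19.49226866 -49.46643845 102.95608949  15.98719136
  64.60582672 116.28153866] [ 1.29219883 -1.32056892 -0.03855062] [6.82590457 5.987205   2.21174123] [ 532.75399466 -180.25072766  136.00265699]
```

View pics/z3.png

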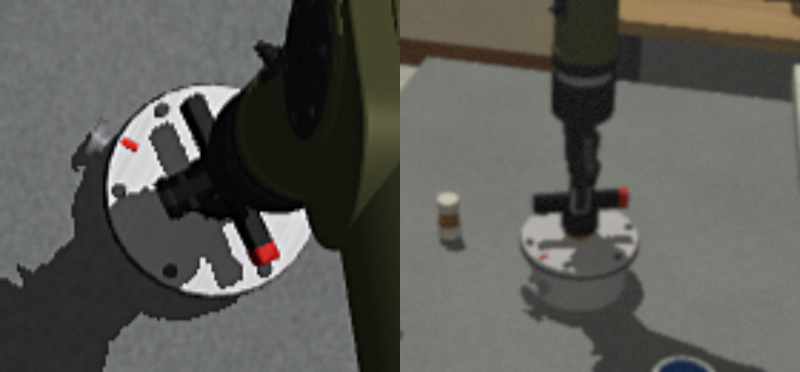

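The bar is now at about 202° (142° of travel) with the red end at (265,250) in the zoomed view. The drift pattern implies the true axis is about 2.4 mm further along the bar, at roughly (530.7,-181.3). Release, lift, and turn back 180° for a regrasp.

arm_command(
  rows=[
    [[0,0,0],[0,0,0]],
    [[0,0,0],[0,0,0]],
    [[0,0,0],[0,0,0]],
    [[0,0,0],[0,0,0]],
    [[0,0,0],[0,0,0]],
    [[0,0,-2],[0,0,0]],
    [[0,0,-3],[0,0,0]],
    [[0,0,-2],[0,0,0]],
  ],
  hand=100,
)

```text
clock: 6.78
ee_pos: [530.3, -183.6, 207.6]
ee_rot: [[-0.925, -0.381, 0.002], [-0.381, 0.925, -0.001], [-0.002, -0.002, -1.0]]
contact_force: [0.3, -0.7, -0.1]
width: 1.002
```

arm_command(
  rows=[
    [[0,0,0],[0,0,10]],
    [[0,0,0],[0,0,10]],
    [[0,0,0],[0,0,10]],
    [[0,0,0],[0,0,10]],
    [[0,0,0],[0,0,10]],
    [[0,0,0],[0,0,10]],
    [[0,0,0],[0,0,10]],
    [[0,0,0],[0,0,10]],
    [[0,0,0],[0,0,10]],
  ],
)

```text
clock: 7.9
ee_pos: [529.6, -183.5, 205.8]
ee_rot: [[-0.375, 0.927, 0.001], [0.927, 0.375, -0.0], [-0.001, 0.001, -1.0]]
contact_force: [0.5, 0.4, 0.2]
width: 1.0
```

arm_command(
  rows=[
    [[0,0,0],[0,0,10]],
    [[0,0,0],[0,0,10]],
    [[0,0,0],[0,0,10]],
    [[0,0,0],[0,0,10]],
    [[0,0,0],[0,0,10]],
    [[0,0,0],[0,0,10]],
    [[0,0,0],[0,0,10]],
    [[0,0,0],[0,0,10]],
    [[0,0,0],[0,0,10]],
    [[0,0,0],[0,0,0]],
  ],
)

```text
clock: 9.15
ee_pos: [529.6, -183.4, 205.7]
ee_rot: [[0.924, 0.383, 0.001], [0.383, -0.924, -0.0], [0.0, 0.001, -1.0]]
contact_force: [0.5, -1.3, -0.5]
width: 1.002
```

Run:
```python
from h import *
s=manip.state();R=s["ee_rot"];print(np.degrees(np.arctan2(R[1,:2],R[0,:2])),s["qpos"],s["torque"],s["contact_force"],s["ee_pos"])
e=np.array([530.7,-181.3,136])-s["ee_pos"];print("tool shift cm",R.T@e/10)
T=cams.camera("top");S=cams.camera("side")
for n,i in(("top",T),("side",S)):
    print(n,[b for b in blobs(i,"red",4)])
a=T[140:270,280:420];b=S[60:220,200:380]
cv2.imwrite("pics/z4.png",np.hstack([cv2.resize(a,(400,372)),cv2.resize(b,(400,372))]))
```

```text
[ 22.49072171 -67.50929591] [ 42.26977335  11.25209313 -29.0033053   99.17483614   5.75655188
  70.99976688 -55.64933848] [ 0.01000372 -0.00450621 -0.01558649] [ 0.54432179 -1.25612719 -0.4797232 ] [ 529.60155297 -183.43850154  205.69550682]
tool shift cm [ 0.17993307 -0.1600097   6.96953768]
top [(np.int32(373), [165.9, 99.9], [161, 83, 11, 35]), (np.int32(9), [165.0, 188.0], [164, 187, 3, 3]), (np.int32(15), [325.0, 190.2], [323, 188, 5, 5]), (np.int32(149), [195.4, 202.6], [189, 196, 14, 14]), (np.int32(46), [373.1, 227.8], [369, 224, 9, 9]), (np.int32(9), [147.1, 287.7], [146, 286, 3, 4]), (np.int32(168), [172.9, 312.9], [166, 306, 15, 15])]
side [(np.int32(25), [299.9, 144.4], [298, 141, 4, 8]), (np.int32(99), [242.4, 236.2], [236, 232, 13, 10]), (np.int32(297), [138.6, 253.9], [123, 247, 32, 15]), (np.int32(7), [219.3, 257.0], [218, 256, 3, 3]), (np.int32(126), [332.5, 269.2], [326, 264, 14, 12]), (np.int32(7), [304.7, 288.0], [304, 287, 3, 3])]
```

View pics/z4.png

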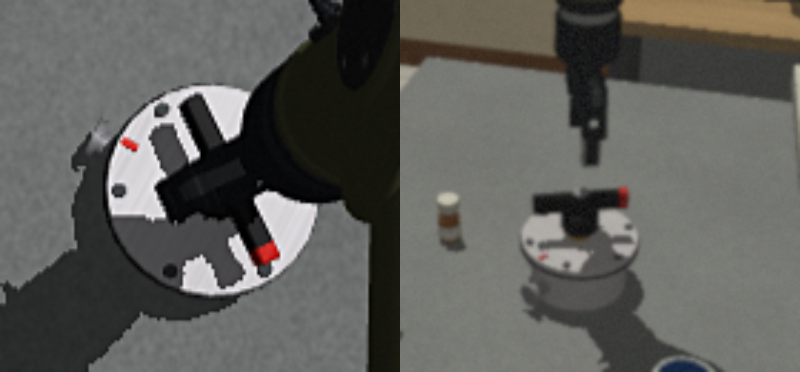

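The bar stayed put and the jaws are over it, offset by half a turn. Centre on the refined axis, descend and grip.

arm_command(
  rows=[
    [[0.18,-0.16,2],[0,0,0]],
    [[0,0,2.5],[0,0,0]],
    [[0,0,1.5],[0,0,0]],
    [[0,0,1],[0,0,0]],
    [[0,0,0],[0,0,0]],
  ],
)

```text
clock: 9.88
ee_pos: [530.2, -181.3, 134.5]
ee_rot: [[0.925, 0.381, -0.001], [0.381, -0.925, 0.0], [-0.001, -0.001, -1.0]]
contact_force: [0.3, 0.8, 1.0]
width: 1.0
```

arm_command(
  rows=[
    [[0,0,0],[0,0,0]],
    [[0,0,0],[0,0,0]],
    [[0,0,0],[0,0,0]],
    [[0,0,0],[0,0,0]],
    [[0,0,0],[0,0,0]],
    [[0,0,0],[0,0,0]],
    [[0,0,0],[0,0,0]],
    [[0,0,0],[0,0,0]],
  ],
  hand=0,
  newtons=60,
)

```text
clock: 10.88
ee_pos: [530.5, -181.2, 135.2]
ee_rot: [[0.925, 0.381, 0.0], [0.381, -0.925, -0.0], [0.0, 0.0, -1.0]]
contact_force: [-2.4, 1.3, 5.8]
width: 0.149
```

arm_command(
  rows=[
    [[0,0,-0.02],[0,0,-10.5]],
    [[0,0,-0.02],[0,0,-10.5]],
    [[0,0,-0.02],[0,0,-10.5]],
    [[0,0,-0.02],[0,0,-10.5]],
    [[0,0,-0.02],[0,0,-10.5]],
    [[0,0,-0.02],[0,0,-10.5]],
    [[0,0,-0.02],[0,0,-10.5]],
    [[0,0,-0.02],[0,0,-10.5]],
    [[0,0,-0.02],[0,0,-10.5]],
    [[0,0,-0.02],[0,0,-10.5]],
  ],
)

```text
clock: 12.12
ee_pos: [530.8, -181.2, 137.4]
ee_rot: [[-0.612, 0.791, 0.001], [0.791, 0.612, -0.0], [-0.0, 0.001, -1.0]]
contact_force: [-1.3, 1.1, 5.1]
width: 0.148
```

Run:
```python
from h import *
s=manip.state();R=s["ee_rot"];print(np.degrees(np.arctan2(R[1,:2],R[0,:2])),s["qpos"],s["torque"],s["contact_force"],s["ee_pos"])
a=cams.camera("top")[140:270,280:420];b=cams.camera("side")[60:220,200:380]
cv2.imwrite("pics/z5.png",np.hstack([cv2.resize(a,(400,372)),cv2.resize(b,(400,372))]))
```

```text
[127.70836392  37.70837855] [ 53.8812229   17.78692263 -43.67893101 103.00216798  13.50556581
  64.52297893  43.42050874] [ 0.3548708   0.35045731 -0.01381664] [-1.34864104  1.0517617   5.13773522] [ 530.81337672 -181.22585991  137.40230065]
```

View pics/z5.png

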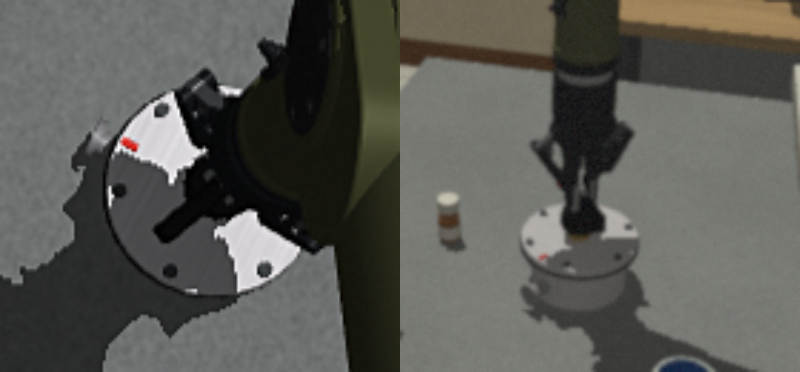

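Travel is now about 247°, and the drift on the refined axis is below 0.5 mm. Turn the remaining angle gently up to the stop.

arm_command(
  rows=[
    [[0,0,-0.02],[0,0,-10]],
    [[0,0,-0.02],[0,0,-10]],
    [[0,0,-0.02],[0,0,-10]],
    [[0,0,0],[0,0,-4]],
    [[0,0,0],[0,0,-3]],
    [[0,0,0],[0,0,-2]],
    [[0,0,0],[0,0,0]],
  ],
)

```text
clock: 13.1
ee_pos: [530.9, -181.1, 138.1]
ee_rot: [[-0.972, 0.236, 0.001], [0.236, 0.972, 0.0], [-0.001, 0.0, -1.0]]
contact_force: [-2.1, 2.2, 6.9]
width: 0.147
```

Run:
```python
from h import *
s=manip.state();R=s["ee_rot"];print(np.degrees(np.arctan2(R[1,:2],R[0,:2])),s["torque"],s["contact_force"],s["ee_pos"],s["tau"],s["qpos"])
```

```text
[166.36808805  76.36810447] [ 0.45930651  0.49885465 -0.10783298] [-2.0510923   2.15111387  6.87596969] [ 530.8578514  -181.07277085  138.12573313] [  0.43199921 -33.49208593  -6.57032669 -26.23940885   0.62703073
  -0.82216121   0.19454415] [ 59.00851329  19.56619138 -50.15973007 102.80615293  16.41896855
  65.24979775  79.87741015]
```

Travel is about 285.5° with torque rising to 0.1 N m, so the cap is at the stop. Release, lift, and check.

arm_command(
  rows=[
    [[0,0,0],[0,0,0]],
    [[0,0,0],[0,0,0]],
    [[0,0,0],[0,0,0]],
    [[0,0,0],[0,0,0]],
    [[0,0,0],[0,0,0]],
    [[0,0,-2],[0,0,0]],
    [[0,0,-3],[0,0,0]],
    [[0,0,-3],[0,0,0]],
  ],
  hand=100,
)

```text
clock: 14.1
ee_pos: [530.8, -181.2, 219.8]
ee_rot: [[-0.972, 0.235, 0.001], [0.235, 0.972, -0.001], [-0.001, -0.0, -1.0]]
contact_force: [0.4, 0.2, 0.0]
width: 0.998
```

Run:
```python
from h import *
s=manip.state();R=s["ee_rot"]
e=np.array([532.3,226,0])-s["ee_pos"];print("tool shift cm",R.T@e/10, s["ee_pos"])
e=np.array([480,0,0])-s["ee_pos"];print("tool shift cm",R.T@e/10)
T=cams.camera("top");S=cams.camera("side")
for n,i in(("top",T),("side",S)):
    print(n,[b for b in blobs(i,"red",4)])
a=T[140:270,280:420];b=S[60:220,200:380]
cv2.imwrite("pics/z6.png",np.hstack([cv2.resize(a,(400,372)),cv2.resize(b,(400,372))]))
```

```text
tool shift cm [ 9.46062598 39.6178802  21.96142253] [ 530.80079289 -181.19952695  219.82878135]
tool shift cm [ 9.22722142 16.42179463 21.96747297]
top [(np.int32(373), [165.9, 99.9], [161, 83, 11, 35]), (np.int32(14), [364.5, 172.3], [363, 171, 4, 4]), (np.int32(8), [165.1, 188.1], [164, 187, 3, 3]), (np.int32(15), [325.0, 190.2], [323, 188, 5, 5]), (np.int32(147), [195.4, 202.6], [189, 196, 14, 14]), (np.int32(9), [147.1, 287.7], [146, 286, 3, 4]), (np.int32(168), [172.9, 312.9], [166, 306, 15, 15])]
side [(np.int32(17), [263.7, 139.5], [263, 136, 3, 8]), (np.int32(98), [242.3, 236.3], [236, 232, 13, 10]), (np.int32(296), [138.5, 253.8], [123, 247, 32, 15]), (np.int32(6), [219.5, 257.0], [219, 256, 2, 3]), (np.int32(126), [332.5, 269.3], [326, 264, 14, 12]), (np.int32(8), [304.9, 287.9], [304, 287, 3, 3])]
```

View pics/z6.png

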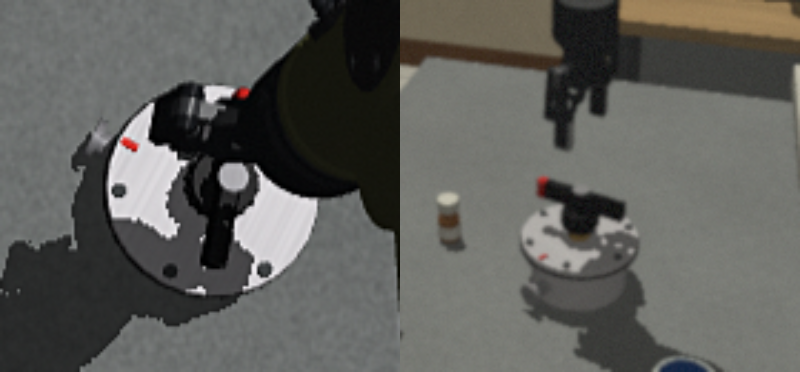

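The cap is backed out (red end at about -13.5°). Now close the fingers and move over the green button.

arm_command(
  rows=[
    [[1.05,4.4,0],[0,0,0]],
    [[1.05,4.4,0],[0,0,0]],
    [[1.05,4.4,0],[0,0,0]],
    [[1.05,4.4,0],[0,0,0]],
    [[1.05,4.4,0],[0,0,0]],
    [[1.05,4.4,0],[0,0,0]],
    [[1.05,4.4,0],[0,0,0]],
    [[1.05,4.4,0],[0,0,0]],
    [[1.06,4.42,0],[0,0,0]],
    [[0,0,0],[0,0,0]],
  ],
  hand=0,
)

```text
clock: 15.45
ee_pos: [530.1, 231.2, 218.2]
ee_rot: [[-0.974, 0.228, -0.0], [0.228, 0.974, 0.003], [0.001, 0.003, -1.0]]
contact_force: [-0.6, 0.4, -1.0]
width: -0.001
```

arm_command(
  rows=[
    [[0,0,3],[0,0,0]],
    [[0,0,3],[0,0,0]],
    [[0,0,3],[0,0,0]],
    [[0,0,1],[0,0,0]],
    [[0,0,0],[0,0,0]],
    [[0,0,0],[0,0,0]],
  ],
)

```text
clock: 16.2
ee_pos: [532.7, 226.2, 118.9]
ee_rot: [[-0.972, 0.236, 0.002], [0.236, 0.972, 0.001], [-0.002, 0.001, -1.0]]
contact_force: [-0.2, -0.8, 1.3]
width: -0.002
```

Run:
```python
from h import *
s=manip.state();R=s["ee_rot"]
e=np.array([532.3,226,92])-s["ee_pos"];print("tool shift cm",R.T@e/10, s["ee_pos"],s["contact_force"],s["width"])
T=cams.camera("top");S=cams.camera("side")
tip=s["ee_pos"]+R[:,2]*25;print(proj("top",tip),proj("side",tip))
a=T[140:270,90:230];b=S[180:320,170:310]
cv2.imwrite("pics/z7.png",np.hstack([cv2.resize(a,(400,372)),cv2.resize(b,(400,400))[:372]]))
cap=T[140:270,280:420];cv2.imwrite("pics/cap7.png",cv2.resize(cap,(560,520)))
```

```text
tool shift cm [ 0.04020402 -0.03135034  2.68580624] [532.71149044 226.19540905 118.85903812] [-0.15708186 -0.75574828  1.32323957] -0.001948666395431969
[148.21602162 208.84695224] [236.15904952 255.77220322]
```

View pics/z7.png

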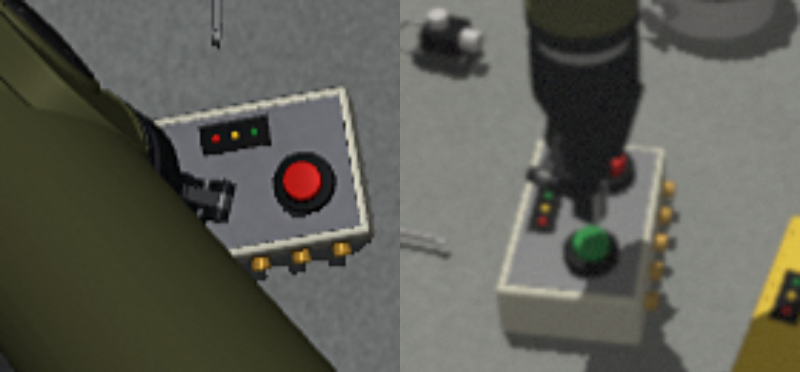

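View pics/cap7.png

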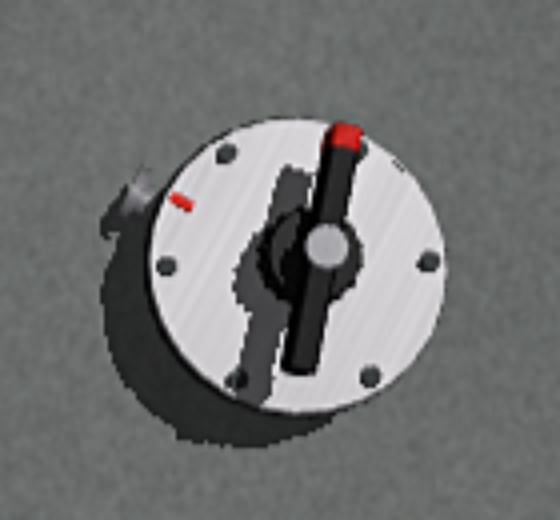

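The cap view is now clear, with the red end at (345,137) in the zoomed view: about 285° from the mark. The closed fingertips appear at (238,257) in the side view, above the green button, matching the projection. Press down.

arm_command(
  rows=[
    [[0,0,1.5],[0,0,0]],
    [[0,0,0.5],[0,0,0]],
    [[0,0,0.3],[0,0,0]],
    [[0,0,0.2],[0,0,0]],
    [[0,0,0],[0,0,0]],
  ],
)

```text
clock: 16.92
ee_pos: [531.7, 225.7, 92.6]
ee_rot: [[-0.972, 0.236, -0.001], [0.236, 0.972, -0.001], [0.0, -0.001, -1.0]]
contact_force: [-2.0, -1.2, 4.2]
width: -0.002
```

arm_command(
  rows=[
    [[0,0,0.2],[0,0,0]],
    [[0,0,0.2],[0,0,0]],
    [[0,0,0],[0,0,0]],
  ],
)

```text
clock: 17.3
ee_pos: [532.0, 226.1, 91.8]
ee_rot: [[-0.972, 0.236, 0.001], [0.236, 0.972, -0.003], [-0.001, -0.002, -1.0]]
contact_force: [-8.3, -6.4, 25.5]
width: 0.001
```

The force jumped from 4 N to 25 N at z=91.8, so the button is bottomed. Retract.

arm_command(
  rows=[
    [[0,0,-0.5],[0,0,0]],
    [[0,0,-2],[0,0,0]],
    [[0,0,-3],[0,0,0]],
    [[0,0,-3],[0,0,0]],
    [[0,0,-3],[0,0,0]],
    [[0,0,0],[0,0,0]],
    [[0,0,0],[0,0,0]],
    [[0,0,0],[0,0,0]],
    [[0,0,0],[0,0,0]],
  ],
)

```text
clock: 18.42
ee_pos: [531.5, 225.8, 202.7]
ee_rot: [[-0.972, 0.235, -0.001], [0.235, 0.972, -0.0], [0.001, -0.001, -1.0]]
contact_force: [0.4, 0.6, 0.3]
width: -0.002
```

Run:
```python
from h import *
s=manip.state();print(s["ee_pos"],s["contact_force"],s["clock"])
for n in("side","top"):
    i=cams.camera(n);cv2.imwrite(f"pics/{n}9.png",i)
    for k in("red","green"):
        for b in blobs(i,k,9): print(n,k,b[:2])
```

```text
[531.50805793 225.81675853 202.68007944] [0.3878378  0.64733924 0.29184544] 18.425
side red (np.int32(19), [263.7, 139.4])
side red (np.int32(98), [242.4, 236.2])
side red (np.int32(298), [138.6, 253.9])
side red (np.int32(124), [332.5, 269.2])
side green (np.int32(119), [236.3, 264.9])
side green (np.int32(149), [322.4, 301.4])
top red (np.int32(372), [165.9, 99.9])
top red (np.int32(44), [366.1, 173.7])
top red (np.int32(15), [325.0, 190.2])
top red (np.int32(147), [195.4, 202.6])
top green (np.int32(53), [150.8, 214.1])
```

View pics/side9.png

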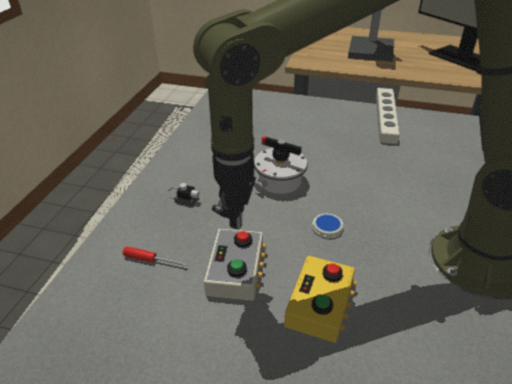

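The side view shows the green button back up at (236.3,264.9), the same pixel as before the press, and the red one unchanged. The driver, wafer box and positioner are in place. The arm hides the vial here, but nothing went near it. Handing in.

```bash
python3 -c "
from rig import ticket
print(ticket.hand_in())"
```

```text
the job is handed in; nothing more can be done
None
```

The job is done and handed in at about 18.5 s of the 48 s allowed; the hand-in itself reports no verdict.

- **Cap:** I gripped across the T-bar, broke it loose with a hard twist, regrasped once, and turned it about 285.5° (roughly 4.98 rad) counter-clockwise. Torque rose slightly at the end, and the pictures afterwards show the red end still there.
- **Green button:** I then pressed it with closed fingers. Force climbed from 4 N to 25 N with the fingertips at about 67 mm, so it was fully down. After I lifted away it was back at its original pixel position, and the contact force was about zero.
- **Left alone:** The red button and the screwdriver were at their starting pixels, and by eye the wafer box and positioner had not moved.
- **Not checked or off:**
  - The arm hid the vial in the last side view, and I did not look at it in the last top view. It stood undisturbed in earlier pictures, and the arm never went near it.
  - My first estimate of the cap axis was about 2.4 mm off along the bar, and I corrected it at the regrasp.
  - The height of the green button from two views came out at 66 mm instead of 73 mm, probably because the side view also sees the button's wall. I used 73 mm, and the contact forces fitted it.

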